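Find the tired spring mount of the balance table and trip its latch tag

TASK

One of the three spring mounts of the balance table has gone soft. Working from left to right, press the pad on top of each mount gently with the fingertips to feel how far it gives, then push the tag in front of the softest one all the way down, which trips its latch so that it can be changed. Use only light pressure throughout, leave the other two tags standing up, pick nothing up, do not disturb the things lying about, and finish clear of everything.

Things in the scene. Friction and masses are not known exactly. Their poses are not given: they have to be found in the camera images.
- base_plate: Aluminium base plate of a small balance table, 154 x 270 mm, upper face 12 mm above the worktop, fixed. Origin: on the worktop, 3 mm in front (toward -x) of the plate's centre; x points from the front (the tags' side, toward the robot) to the back, y to the left, z up. It carries three look-alike spring mounts in a row of three seats (left, middle, right); which mount is in which seat is random.
- seat_left (a point): Centre of the left seat on the plate's upper face, at 30, 75 mm in the plate's x, y. The pad of the mount that stands there is centred over it: a round steel cap 47 mm across with a black rubber top 39 mm across, its upper face 58 mm above the worktop when free. The mount's tag is in front of it.
- seat_middle (a point): Centre of the middle seat on the plate's upper face, at 30, 0 mm in the plate's x, y. The pad of the mount that stands there is centred over it: a round steel cap 47 mm across with a black rubber top 39 mm across, its upper face 58 mm above the worktop when free. The mount's tag is in front of it.
- seat_right (a point): Centre of the right seat on the plate's upper face, at 30, -75 mm in the plate's x, y. The pad of the mount that stands there is centred over it: a round steel cap 47 mm across with a black rubber top 39 mm across, its upper face 58 mm above the worktop when free. The mount's tag is in front of it.
- pad_a (a joint): How far the pad of mount a (in one of the three seats) is pressed down, m: 0 free, 0.016 bottomed. It starts to give at about 1 N and springs back when let go. Two mounts have sound springs that give about 1 mm for each further newton; one has a tired spring that gives about 2 mm.
- pad_b (a joint): How far the pad of mount b (in one of the three seats) is pressed down, m: 0 free, 0.016 bottomed. It starts to give at about 1 N and springs back when let go. Two mounts have sound springs that give about 1 mm for each further newton; one has a tired spring that gives about 2 mm.
- pad_c (a joint): How far the pad of mount c (in one of the three seats) is pressed down, m: 0 free, 0.016 bottomed. It starts to give at about 1 N and springs back when let go. Two mounts have sound springs that give about 1 mm for each further newton; one has a tired spring that gives about 2 mm.
- tag_a (a joint): Angle of mount a's steel tag, rad: about 0 standing (30 degrees above level, leaning to the plate's front), 0.52 pushed down flat on its stops, its upper face then 26.5 mm above the worktop. Tab 34 mm wide, 3 thick, reaching 49 mm from a hinge that runs along the plate's y, 46 mm in front (-x) of the seat's centre, 25 mm above the worktop. Turns under 1 to 3 N, stays put.
- tag_b (a joint): Angle of mount b's steel tag, rad: about 0 standing (30 degrees above level, leaning to the plate's front), 0.52 pushed down flat on its stops, its upper face then 26.5 mm above the worktop. Tab 34 mm wide, 3 thick, reaching 49 mm from a hinge that runs along the plate's y, 46 mm in front (-x) of the seat's centre, 25 mm above the worktop. Turns under 1 to 3 N, stays put.
- tag_c (a joint): Angle of mount c's steel tag, rad: about 0 standing (30 degrees above level, leaning to the plate's front), 0.52 pushed down flat on its stops, its upper face then 26.5 mm above the worktop. Tab 34 mm wide, 3 thick, reaching 49 mm from a hinge that runs along the plate's y, 46 mm in front (-x) of the seat's centre, 25 mm above the worktop. Turns under 1 to 3 N, stays put.
- hex_key: Bystander: black hexagon key, 33 x 74 x 4 mm, right beside the plate; origin at its underside. To be left alone.
- brass_fitting_d: Bystander: brass tube fitting, 13 x 49 x 11 mm, on the plate's right margin; origin at its underside. To be left alone.
- sand_timer: Bystander: sand timer with green caps, 42 x 42 x 104 mm, standing right of the plate, near its front; origin at its underside. To be left alone.
- ptfe_tape: Bystander: roll of thread seal tape, 50 x 50 x 14 mm, right of the plate, near its back; origin at its underside. To be left alone.
- spanner_a: Bystander: combination spanner, 28 x 151 x 6 mm, in front of the plate to the right; origin at its underside. To be left alone.
- clamp_ring_b: Bystander: steel clamp ring with side screw, 44 x 60 x 12 mm, on the worktop farther in front; origin at its underside. To be left alone.
- brass_fitting_a: Bystander: brass tube fitting with bent tube, 28 x 72 x 12 mm, on the worktop at the right; origin at its underside. To be left alone.

How it is judged (in metres and radians):
On the way, in this order (a step that is already met when the one before it is completed fails the run):
1. the pad in the left seat is pressed down at least 2 mm (horizontal distance between the grasp point and seat_left below 0.05 m and value of joint any of pad_a, pad_b, pad_c above 0.002 m), for 0.1 s.
2. the pad in the middle seat is pressed down at least 2 mm (horizontal distance between the grasp point and seat_middle below 0.05 m and value of joint any of pad_a, pad_b, pad_c above 0.002 m), for 0.1 s.
3. the pad in the right seat is pressed down at least 2 mm (horizontal distance between the grasp point and seat_right below 0.05 m and value of joint any of pad_a, pad_b, pad_c above 0.002 m), for 0.1 s.
4. the tag of the mount with the softest spring is pushed down flat (value of joint tag_b above 0.45 rad), for 0.1 s.
At the end, for the whole second after the job is handed in: The tag of the softest mount is down to within 0.07 rad of its stop, the other two tags are within 0.15 rad of where they stand up, all three pads have sprung back to within 1.5 mm, and every bystander is within 20 mm of where it was (value of joint tag_b above 0.45 rad and value of joint each of tag_a, tag_c below 0.15 rad and value of joint each of pad_a, pad_b, pad_c below 0.0015 m and distance of each of hex_key, brass_fitting_d, sand_timer, ptfe_tape, spanner_a, clamp_ring_b, brass_fitting_a from where it was at the start of the episode below 0.02 m); the robot touches nothing.
It fails at once if the fingers pressed on something with more than 30 N (contact force between the fingers and anything else above 30 N).
It fails at once if the tag of a mount with a sound spring was pushed (value of joint any of tag_a, tag_c above 0.22 rad).
It fails at once if a bystander was moved or lifted by more than 20 mm, or knocked over (distance of any of hex_key, brass_fitting_d, sand_timer, ptfe_tape, spanner_a, clamp_ring_b, brass_fitting_a from where it was at the start of the episode above 0.02 m or angle between sand_timer's own z axis and vertical above 0.3 rad).
It also fails if it takes over 45 s, if anything falls off the work surface, if the arm or the gripper's body presses on something with over 40 N, if the wrist force passes 120 N, or if a joint passes its speed limit or range.

ROBOT

A 6-joint arm with a two-finger parallel gripper is mounted at the origin on the work surface; the furniture and walls round the work are solid. World frame = base frame: x ahead of the robot, y to its left, z up, the work surface at z = 0. Lengths are in m, angles in degrees, forces in N, time in s.
With the tool pointing down it reaches from about 0.35 to 0.875 m from the base axis. Payload 4.2 kg.
Tool frame: the origin (TCP) lies midway between the tips of the shut fingers; the grasp point (between the pads) lies 19 mm behind it; z points along the fingers, y is the line along which they close (so a half turn about z gives the same grasp; the last joint's range is limited). The gripper opens to 87 mm and grips with 3 to 60 N. Pads are 19 mm wide; open, the fingers measure 117 mm over their backs; the gripper's body (75 mm by 190 mm) begins 51 mm behind the grasp point.
Start: joints at [87.353, 22.042, 0.453, 0, -68.411, -14.817], TCP at [0.188, 0.596, 0.223] pointing down, gripper open.
Joint ranges: [-179.83, 179.83], [-69.29, 118.12], [-61.27, 80.66], [-181.25, 117.63], [-171.15, -9.14], [-177.46, 177.46]. Speed limits (degrees/s): [159.86, 159.86, 180, 180, 180, 180].

INTERFACE

Orientations are given as a 3x3 rotation matrix whose columns are the frame's x, y, z axes.
In Python, from station import r, cams gives the robot as it stands.
- The arm moves only by the tool play_rows, never from a script. Its argument "commands" is text: rows parted by semicolons, each of 6 numbers parted by spaces: the shift along the world's x, y, z normalised to -1 to 1, where 1 is 30 mm, then the turn, a rotation vector about the world's x, y, z normalised to -1 to 1, where 1 is 0.15 rad. A call has 1 to 20 rows; each row shifts and turns the commanded pose from where the row before left it; what a row does not reach is not made up. A row lasts 1/10 s, in which the tool goes at most 50 mm and 8.59 degrees, less where a joint would pass 70% of its speed; a pose out of reach is approached as far as the arm can. A call with a number of a shift or a turn outside -1 to 1 is refused whole. A call with a gripper value outside its range is refused whole. "grip" is the finger opening in mm, from 0 to 87, set as the call begins (left out, the last holds). The fingers move at their own pace and stop on an object; the grip force is fixed at half the most. Time passes only in rows, so rows that do not move let the fingers close. It gives the time, the measured TCP pose, the force, the opening and the grip force at its end, in the units of the state.
- r.sense(): the state, without advancing time (a new reading comes with each control period).
- cams.capture(name): name is "side" or "top"; returns (picture, depth): 420x560x3 uint8, blue, green, red; 420x560 float32, m along the optical axis (not along the pixel's ray), 0 where there is no reading.
- cams.camera_info(name): a dict with "mtx" (3x3 intrinsics, pixels), "k1" (the pictures are not rectified: a ray, as slopes to the right and down, at radius r is drawn at 1 + k1 r^2 times it, then the intrinsics apply), "R" (3x3) and "t" (3): a world point X has camera coordinates R X + t. Camera axes: x right, y down, z forward; pixel columns grow to the right and rows downward; lengths in m; the calibration is good to about 2 mm. A picture is of the moment at which its call begins. camera_info takes no time and is no camera call.
- r.finish_job(): hands the job in; it is judged then, once.
The state is a dict: "time_s": time; "joints": joint angles; "joint_velocities": joint speeds; "effort": joint torques, N m; "tcp_pos": TCP position; "ee_rot": TCP orientation; "wrist_force": force on the tool from outside, world axes, zero at the start; "moment": the same for the moment, N m; "gripper_width": opening from 0.0 (shut) to 1.0 (fully open); "gripper_force": force on a finger pad.
Only numpy, scipy, OpenCV 4.12 (cv2) and the standard library are available. Lean on these libraries where they do the work, as an engineer would, in place of code of your own. Each camera call takes 0.05 s, during which the arm holds its last target. There are 200 camera calls.

## Working session

There is one attempt and no reset: what is moved stays moved. The work goes in short steps, Python scripts to look and compute and a tool call to move; the robot and the scene stay as the last step left them, time stands still between calls to the robot, and variables do not carry over. Pictures are saved under pics/ and viewed, at most 10 in all, crops included, and the job is handed in when it is done.

Besides the shell and the picture viewer there is one more tool, called after "Emit:" as name(argument=value, ...), one argument or row to a line, values as JSON. play_rows: Moves the arm, as the interface text tells. Scaled input: -1 to 1 covers 30 mm each way for a shift and 0.15 rad each way for a turn. Its arguments: {"type":"object","properties":{"commands":{"type":"string"},"grip":{"type":"number"}},"required":["commands"]}

```bash
mkdir -p pics; ls; python3 - <<'E'
from station import r,cams
import cv2,numpy as np
for n in("top","side"):
    p,d=cams.capture(n); cv2.imwrite(f"pics/{n}0.png",p); np.save(f"pics/{n}0.npy",d)
    i=cams.camera_info(n); print(n,i["mtx"],i["k1"],i["R"],i["t"])
s=r.sense();print(s["time_s"],s["tcp_pos"],s["ee_rot"],s["wrist_force"],s["gripper_width"])
E
```

```text
pics
top [[528.65974691   0.         274.74953798]
 [  0.         528.65974691 213.70521213]
 [  0.           0.           1.        ]] -0.14708941016130275 [[ 0.02504364 -0.99968474 -0.00180033]
 [-0.98720788 -0.02444734 -0.15755296]
 [ 0.15745928  0.005723   -0.9875089 ]] [-0.17249308  0.56754239  0.90589792]
side [[509.27422619   0.         272.26273047]
 [  0.         509.27422619 206.12684221]
 [  0.           0.           1.        ]] 0.0013521106627696143 [[-0.93928444 -0.34308134  0.00631945]
 [-0.19398918  0.51573029 -0.83450013]
 [ 0.28304229 -0.78505889 -0.5509715 ]] [0.46462181 0.21401956 0.63568416]
0.1 [0.18739915 0.59569382 0.22156725] [[ 9.53858300e-01 -3.00256759e-01 -4.72527931e-04]
 [-3.00257107e-01 -9.53856428e-01 -1.89322467e-03]
 [ 1.17729697e-04  1.94774793e-03 -9.99998096e-01]] [-0.06930623  0.80008319  0.56957213] 0.9977357614001305
```

View pics/top0.png

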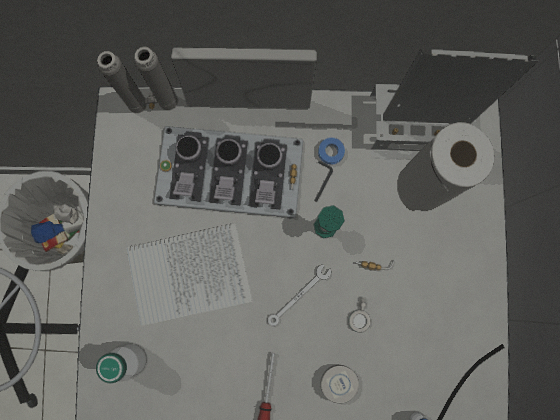

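View pics/side0.png

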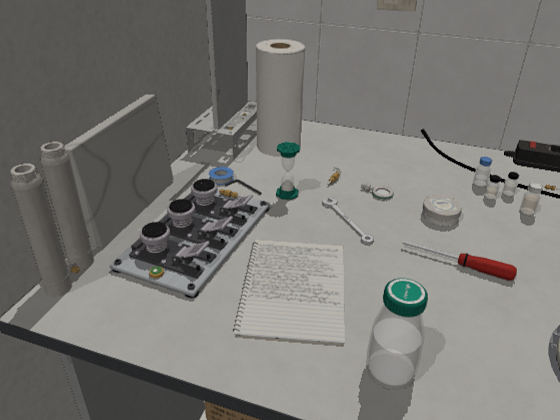

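The top view shows the plate at about (160–300, 128–215). Its pads are near (188,147), (229,151) and (269,154), with the tags below them at row ~190. Next I'll measure these and the heights behind the plate.

```bash
cat > h.py <<'E'
import numpy as np,cv2
from station import r,cams
def rays(n,uv):
    i=cams.camera_info(n);K=np.array(i["mtx"]);R=np.array(i["R"]);t=np.array(i["t"])
    uv=np.array(uv,float).reshape(-1,1,2)
    x=cv2.undistortPoints(uv,K,np.array([i["k1"],0,0,0.]))[:,0]
    d=np.c_[x,np.ones(len(x))]
    return -R.T@t,d@R   # origin, world dirs with unit depth
def onplane(n,uv,z):
    o,d=rays(n,uv);return o+d*((z-o[2])/d[:,2])[:,None]
def bydepth(n,uv,D):
    o,d=rays(n,uv);uv=np.array(uv,int).reshape(-1,2)
    return o+d*D[uv[:,1],uv[:,0]][:,None]
E
python3 - <<'E'
from h import *
p=cv2.imread("pics/top0.png");D=np.load("pics/top0.npy")
np.set_printoptions(precision=4,suppress=True)
g=p.max(2)
vv,uu=np.mgrid[0:420,0:560];P=bydepth("top",np.c_[uu.ravel(),vv.ravel()],D).reshape(420,560,3)
roi=np.zeros_like(g,bool);roi[125:175,165:295]=1
m=(roi&(P[...,2]>.050)&(P[...,2]<.075)&(D>0)).astype(np.uint8)
n,l,st,c=cv2.connectedComponentsWithStats(m)
for k in range(1,n):
    if st[k,4]>60:
        q=onplane("top",c[k],.058)[0]; print("pad",c[k],st[k],q,np.median(P[l==k][:,2]), np.ptp(P[l==k],axis=0))
# rough heights
for nm,(u0,u1,v0,v1) in dict(panel=(172,317,45,110),tubes=(98,178,45,112),bracket=(350,430,80,150),timer=(315,345,205,240),green=(160,172,160,172)).items():
    q=P[v0:v1,u0:u1].reshape(-1,3); q=q[q[:,2]>.03] if nm!="green" else q
    print(nm,q.min(0),q.max(0),len(q))
print("corners guess",onplane("top",[[167,128],[302,137],[298,215],[155,205]],.012))
cv2.imwrite("pics/crop.png",cv2.resize(p[120:225,145:310],None,fx=4.5,fy=4.5,interpolation=cv2.INTER_CUBIC))
E
```

```text
pad [187.887  147.3619] [176 136  25  25 478] [0.688  0.0029 0.058 ] 0.056705614308870445 [0.0453 0.045  0.0118]
pad [227.9958 150.81  ] [216 139  25  24 479] [ 0.6829 -0.0707  0.058 ] 0.056778850159720395 [0.0446 0.0444 0.0116]
pad [268.8374 154.4451] [257 142  25  26 492] [ 0.6778 -0.145   0.058 ] 0.056924366117863556 [0.0476 0.044  0.0134]
panel [ 0.422  -0.2307  0.03  ] [0.8452 0.0468 0.9837] 7897
tubes [ 0.422  -0.1637  0.0303] [0.8462 0.1953 0.9837] 3786
bracket [ 0.422  -0.4399  0.0302] [ 0.842  -0.1637  0.9837] 3156
timer [ 0.422  -0.2742  0.0314] [ 0.58   -0.1637  0.9837] 533
green [0.6521 0.0408 0.0083] [0.6763 0.0636 0.0229] 144
corners guess [[ 0.7393  0.0541  0.012 ]
 [ 0.7267 -0.2065  0.012 ]
 [ 0.5755 -0.2014  0.012 ]
 [ 0.5879  0.0675  0.012 ]]
```

View pics/crop.png

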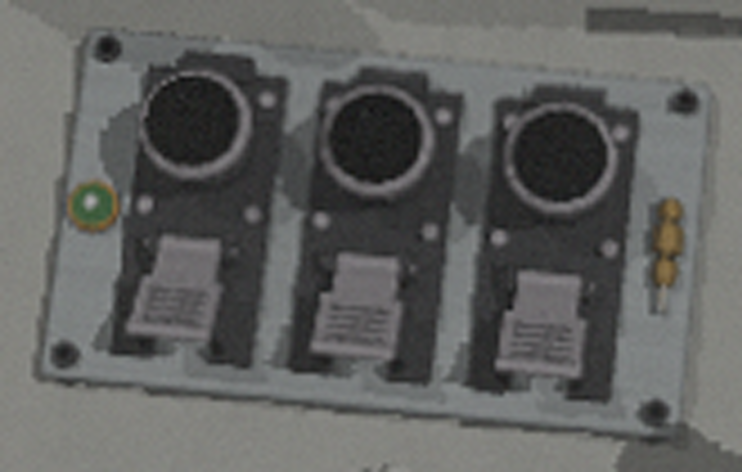

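The crop confirms three pads in a row with the tags toward the robot. The spacing is about 74.4 mm (75 expected) and the pad height about 57 mm. Next are the clearance checks: the panel, the tubes and the timer.

```bash
python3 - <<'E'
from h import *
np.set_printoptions(precision=3,suppress=True)
for n in("top","side"):
    D=np.load(f"pics/{n}0.npy")
    vv,uu=np.mgrid[0:420,0:560];P=bydepth(n,np.c_[uu.ravel(),vv.ravel()],D)[D.ravel()>0]
    for nm,x0,x1,y0,y1,z0 in[("behind",.74,.95,-.30,.05,.03),("tubes",.7,.95,.05,.25,.03),("timer",.5,.62,-.3,-.19,.02),("bottle",.15,.45,.05,.3,.03)]:
        q=P[(P[:,0]>x0)&(P[:,0]<x1)&(P[:,1]>y0)&(P[:,1]<y1)&(P[:,2]>z0)&(P[:,2]<.5)]
        if len(q):print(n,nm,np.percentile(q,[2,50,98],axis=0).tolist(),len(q))
E
```

```text
top behind [[0.7900311650837428, -0.29173125005242073, 0.03917888321729313], [0.8423385880476788, -0.1186331666197851, 0.18032355057773275], [0.8446955908887163, 0.04531605588929681, 0.2964398974226338]] 20003
top tubes [[0.7747786217540876, 0.05234413809650514, 0.04218036105204199], [0.84261939229172, 0.12923831478778222, 0.19565881323992584], [0.844620595507825, 0.24573332096404996, 0.2997128913624608]] 9414
top timer [[0.5376491492676947, -0.2722995703336948, 0.03317892844110263], [0.5571549535100343, -0.252301822641225, 0.10242799047382622], [0.5769371190404541, -0.23349274945824205, 0.10602743270612985]] 537
top bottle [[0.27857036085257125, 0.06878501450920652, 0.03614276799506922], [0.3060353281723793, 0.08659308385576805, 0.11983729406923815], [0.3311653547687148, 0.117550575889505, 0.13764590606341537]] 1450
side behind [[0.7899799184326592, -0.28644824704431504, 0.04050818209782564], [0.8413255290428302, -0.07081096277927712, 0.22564835337207073], [0.8436754522045807, 0.046211990542630074, 0.3701572665573]] 27531
side tubes [[0.7729130544725518, 0.05171411666328321, 0.03455838068156558], [0.7982446551267783, 0.10646418692870263, 0.14572398283779303], [0.8435028085516575, 0.15246959513578284, 0.30957889285140167]] 11554
side timer [[0.5372502858342065, -0.26906575796371734, 0.02221242944423508], [0.5537065779235434, -0.24388890331700497, 0.08217240815428162], [0.5728423438759258, -0.2313875960634994, 0.10296810399262381]] 628
side bottle [[0.2725224819627581, 0.08632457460174715, 0.03286944357562541], [0.2996662440096153, 0.12019086004259533, 0.09149540316799204], [0.32755189981097266, 0.131246698163079, 0.13615443400940494]] 4409
```

Emit:
play_rows(
  commands="0.5 -0.6 0 0 0 0.8;0.6 -0.75 0 0 0 0.78;0.6 -0.75 0 0 0 0;0.6 -0.75 0 0 0 0;0.6 -0.75 0 0 0 0;0.6 -0.75 0 0 0 0;0.6 -0.75 0 0 0 0;0.6 -0.75 0 0 0 0;0.6 -0.75 0 0 0 0;0.6 -0.75 0 0 0 0;0.6 -0.75 0 0 0 0;0.6 -0.75 0 0 0 0;0.6 -0.75 0 0 0 0;0.6 -0.75 0 0 0 0",
  grip=0,
)

```text
time_s: 1.5
tcp_pos: [0.4369, 0.2845, 0.2222]
ee_rot: [[0.998, -0.068, -0.001], [-0.068, -0.998, -0.0], [-0.001, 0.001, -1.0]]
wrist_force: [1.0, 0.6, 0.1]
gripper_width: 0.004
gripper_force: 0.0
```

Emit:
play_rows(
  commands="0.64 -0.722 0 0 0 0;0.64 -0.722 0 0 0 0;0.64 -0.722 0 0 0 0;0.64 -0.722 0 0 0 0;0.64 -0.722 0 0 0 0;0.64 -0.722 0 0 0 0;0.64 -0.722 0 0 0 0;0.64 -0.722 0 0 0 0;0.64 -0.722 0 0 0 0;0.64 -0.722 0 0 0 0;0.64 -0.722 0 0 0 0;0.64 -0.722 0 0 0 0;0.64 -0.722 0 0 0 0;0 0 -1 0 0 0;0 0 -1 0 0 0;0 0 -1 0 0 0;0 0 -1 0 0 0;0 0 -0.5 0 0 0;0 0 0 0 0 0;0 0 0 0 0 0",
)

```text
time_s: 3.5
tcp_pos: [0.687, 0.0041, 0.0885]
ee_rot: [[0.998, -0.067, 0.001], [-0.067, -0.998, -0.0], [0.001, 0.0, -1.0]]
wrist_force: [0.3, 0.7, 0.2]
gripper_width: -0.0
gripper_force: 0.0
```

```bash
python3 - <<'E'
from h import *
for n in("top","side"):
    p,_=cams.capture(n); c=p[100:230,130:330] if n=="top" else p[120:290,100:290]
    cv2.imwrite(f"pics/{n}1.png",cv2.resize(c,None,fx=3,fy=3,interpolation=cv2.INTER_CUBIC))
s=r.sense();print(s["tcp_pos"],s["wrist_force"])
E
```

```text
[0.68747562 0.00434195 0.08966745] [0.44039905 0.09487632 0.26229362]
```

View pics/side1.png

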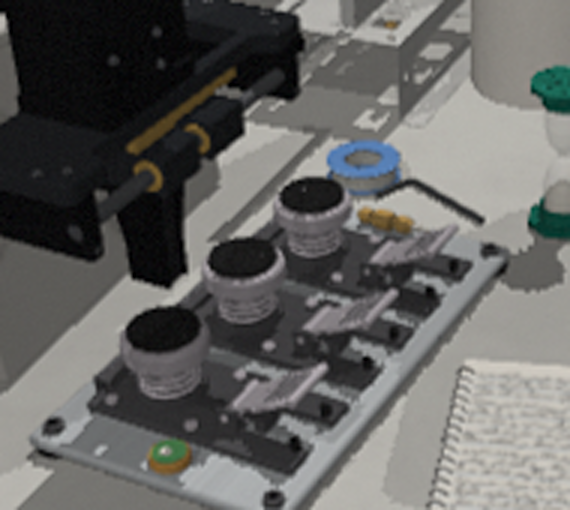

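The shut fingertips, at crop (160,280), hang right over the left pad at (165,335). I'll press it now in small steps.

Emit:
play_rows(
  commands="0 0 -0.4 0 0 0;0 0 -0.4 0 0 0;0 0 -0.1 0 0 0;0 0 -0.1 0 0 0;0 0 0 0 0 0;0 0 0 0 0 0;0 0 0 0 0 0",
)

```text
time_s: 4.3
tcp_pos: [0.6864, 0.0041, 0.058]
ee_rot: [[0.998, -0.068, 0.001], [-0.068, -0.998, 0.0], [0.001, -0.0, -1.0]]
wrist_force: [-0.7, -0.9, 1.1]
gripper_width: 0.005
gripper_force: 0.8
```

Emit:
play_rows(
  commands="0 0 -0.1 0 0 0;0 0 0 0 0 0;0 0 0 0 0 0;0 0 0 0 0 0",
)

```text
time_s: 4.7
tcp_pos: [0.6867, 0.0041, 0.0552]
ee_rot: [[0.998, -0.068, 0.001], [-0.068, -0.998, 0.0], [0.001, -0.0, -1.0]]
wrist_force: [-0.4, 0.0, 4.6]
gripper_width: 0.005
gripper_force: 2.2
```

Emit:
play_rows(
  commands="0 0 -0.07 0 0 0;0 0 0 0 0 0;0 0 0 0 0 0;0 0 0 0 0 0",
)

```text
time_s: 5.1
tcp_pos: [0.6867, 0.0041, 0.0534]
ee_rot: [[0.998, -0.067, 0.002], [-0.067, -0.998, -0.0], [0.002, -0.0, -1.0]]
wrist_force: [-0.5, -0.7, 6.3]
gripper_width: 0.003
gripper_force: 3.0
```

Emit:
play_rows(
  commands="0 0 -0.1 0 0 0;0 0 0 0 0 0;0 0 0 0 0 0;0 0 0 0 0 0",
)

```text
time_s: 5.5
tcp_pos: [0.6867, 0.0041, 0.051]
ee_rot: [[0.998, -0.067, 0.002], [-0.067, -0.998, -0.0], [0.002, 0.0, -1.0]]
wrist_force: [-1.6, -0.2, 8.5]
gripper_width: 0.008
gripper_force: 4.2
```

Emit:
play_rows(
  commands="0 0 0.4 0 0 0;0 0 0.6 0 0 0;0 0 0.2 0 0 0;-0.034 -0.5 0 0 0 0;-0.034 -0.5 0 0 0 0;-0.034 -0.5 0 0 0 0;-0.034 -0.5 0 0 0 0;-0.034 -0.5 0 0 0 0;0 0 -0.4 0 0 0;0 0 -0.6 0 0 0;0 0 -0.2 0 0 0;0 0 0.1 0 0 0;0 0 0 0 0 0;0 0 0 0 0 0;0 0 0 0 0 0",
)

```text
time_s: 7.0
tcp_pos: [0.6812, -0.071, 0.0532]
ee_rot: [[0.998, -0.068, 0.001], [-0.068, -0.998, -0.0], [0.001, 0.0, -1.0]]
wrist_force: [-0.4, -3.3, 3.4]
gripper_width: 0.006
gripper_force: 1.8
```

Emit:
play_rows(
  commands="0 0 -0.1 0 0 0;0 0 0 0 0 0;0 0 0 0 0 0;0 0 0 0 0 0",
)

```text
time_s: 7.4
tcp_pos: [0.6812, -0.0709, 0.0498]
ee_rot: [[0.998, -0.068, 0.001], [-0.068, -0.998, -0.0], [0.001, 0.0, -1.0]]
wrist_force: [0.4, -2.8, 4.4]
gripper_width: 0.002
gripper_force: 2.5
```

Left took 8.5 N at about 7 mm, so it is sound. Middle took 4.4 N at about 8 mm, so it is soft. The right one comes next, by the same routine.

Emit:
play_rows(
  commands="0 0 0.4 0 0 0;0 0 0.6 0 0 0;0 0 0.2 0 0 0;-0.034 -0.5 0 0 0 0;-0.034 -0.5 0 0 0 0;-0.034 -0.5 0 0 0 0;-0.034 -0.5 0 0 0 0;-0.034 -0.5 0 0 0 0;0 0 -0.4 0 0 0;0 0 -0.6 0 0 0;0 0 -0.2 0 0 0;0 0 0.1 0 0 0;0 0 0 0 0 0;0 0 0 0 0 0;0 0 0 0 0 0",
)

```text
time_s: 8.9
tcp_pos: [0.6765, -0.1469, 0.054]
ee_rot: [[0.998, -0.067, 0.001], [-0.067, -0.998, -0.002], [0.002, 0.002, -1.0]]
wrist_force: [-1.3, -2.8, 5.7]
gripper_width: 0.003
gripper_force: 3.1
```

Emit:
play_rows(
  commands="0 0 -0.1 0 0 0;0 0 0 0 0 0;0 0 0 0 0 0;0 0 0 0 0 0",
)

```text
time_s: 9.3
tcp_pos: [0.6765, -0.1468, 0.0517]
ee_rot: [[0.998, -0.067, 0.001], [-0.067, -0.998, -0.002], [0.002, 0.002, -1.0]]
wrist_force: [-2.4, -3.0, 8.3]
gripper_width: 0.003
gripper_force: 4.4
```

Right took 8.3 N at about 6–7 mm, so it is sound and the middle mount is the soft one. Its tag should be pressed at about (0.606, −0.066).

Emit:
play_rows(
  commands="0 0 0.4 0 0 0;0 0 0.6 0 0 0;0 0 0.3 0 0 0;-0.47 0.54 0 0 0 0;-0.47 0.54 0 0 0 0;-0.47 0.54 0 0 0 0;-0.47 0.54 0 0 0 0;-0.47 0.54 0 0 0 0;0 0 -0.5 0 0 0;0 0 -0.5 0 0 0;0 0 0 0 0 0;0 0 0 0 0 0",
)

```text
time_s: 10.5
tcp_pos: [0.6052, -0.0648, 0.0582]
ee_rot: [[0.998, -0.068, -0.001], [-0.068, -0.998, -0.0], [-0.001, 0.0, -1.0]]
wrist_force: [-0.1, 0.9, -0.5]
gripper_width: 0.004
gripper_force: 0.0
```

```bash
python3 - <<'E'
from h import *
p,_=cams.capture("side"); c=p[120:290,100:290]
cv2.imwrite("pics/side2.png",cv2.resize(c,None,fx=3,fy=3,interpolation=cv2.INTER_CUBIC))
s=r.sense();print(s["tcp_pos"],s["wrist_force"])
E
```

```text
[ 0.60573195 -0.06484298  0.0587723 ] [0.04280154 0.22667767 0.41294509]
```

View pics/side2.png

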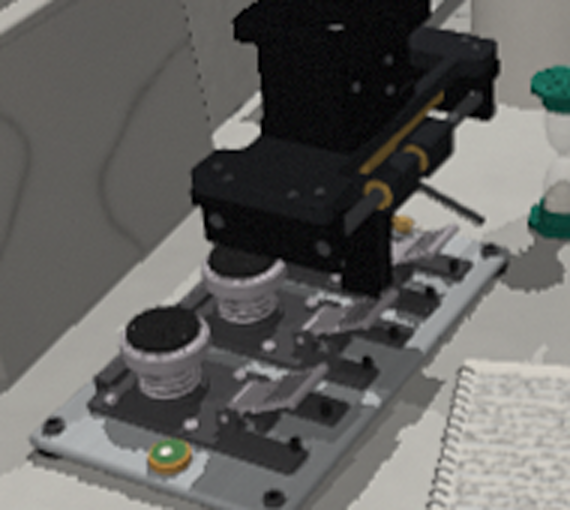

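The fingertips, at crop (368,290), are over the middle tag at (350,315). I'll push it down now.

Emit:
play_rows(
  commands="0 0 -0.2 0 0 0;0 0 -0.2 0 0 0;0 0 -0.2 0 0 0;0 0 -0.1 0 0 0;0 0 0 0 0 0;0 0 0 0 0 0",
)

```text
time_s: 11.15
tcp_pos: [0.6055, -0.0649, 0.0373]
ee_rot: [[0.998, -0.068, -0.0], [-0.068, -0.998, -0.0], [-0.0, 0.0, -1.0]]
wrist_force: [-0.0, 0.8, -0.0]
gripper_width: 0.002
gripper_force: 0.0
```

Emit:
play_rows(
  commands="0 0 -0.1 0 0 0;0 0 -0.1 0 0 0;0 0 0 0 0 0;0 0 0 0 0 0",
)

```text
time_s: 11.55
tcp_pos: [0.6055, -0.0649, 0.0313]
ee_rot: [[0.998, -0.068, 0.0], [-0.068, -0.998, 0.0], [0.0, -0.0, -1.0]]
wrist_force: [0.1, -0.1, 0.4]
gripper_width: 0.005
gripper_force: 0.2
```

Emit:
play_rows(
  commands="0 0 -0.1 0 0 0;0 0 0 0 0 0;0 0 0 0 0 0",
)

```text
time_s: 11.85
tcp_pos: [0.6053, -0.0649, 0.0283]
ee_rot: [[0.998, -0.068, -0.0], [-0.068, -0.998, -0.0], [-0.0, 0.0, -1.0]]
wrist_force: [0.7, -0.5, 0.3]
gripper_width: 0.007
gripper_force: 0.2
```

Emit:
play_rows(
  commands="0 0 -0.04 0 0 0;0 0 0 0 0 0;0 0 0 0 0 0",
)

```text
time_s: 12.15
tcp_pos: [0.6053, -0.0649, 0.0272]
ee_rot: [[0.998, -0.068, -0.0], [-0.068, -0.998, 0.0], [-0.0, -0.0, -1.0]]
wrist_force: [0.7, 0.0, 0.7]
gripper_width: 0.002
gripper_force: 0.2
```

Emit:
play_rows(
  commands="0 0 -0.03 0 0 0;0 0 0 0 0 0;0 0 0 0 0 0",
)

```text
time_s: 12.45
tcp_pos: [0.6054, -0.0649, 0.0269]
ee_rot: [[0.998, -0.068, 0.0], [-0.068, -0.998, -0.0], [0.0, 0.0, -1.0]]
wrist_force: [-1.4, 0.0, 5.0]
gripper_width: 0.006
gripper_force: 2.5
```

It has reached the stop: 5 N at z = 26.9 mm, against 26.5 expected. I'll retreat and check.

Emit:
play_rows(
  commands="0 0 0.3 0 0 0;0 0 0.8 0 0 0;0 0 1 0 0 0;0 0 1 0 0 0;0 0 1 0 0 0;-0.6 0.5 1 0 0 0;-1 0.8 0 0 0 0;-1 0.8 0 0 0 0;-1 0.8 0 0 0 0;-1 0.8 0 0 0 0;0 1 0 0 0 0;0 1 0 0 0 0;0 1 0 0 0 0;0 0 0 0 0 0",
)

```text
time_s: 13.85
tcp_pos: [0.4677, 0.1387, 0.1797]
ee_rot: [[0.998, -0.064, 0.001], [-0.064, -0.998, 0.001], [0.001, -0.001, -1.0]]
wrist_force: [0.4, -1.2, -0.7]
gripper_width: 0.004
gripper_force: 0.0
```

```bash
python3 - <<'E'
from h import *
p,_=cams.capture("side"); c=p[120:290,100:350]
cv2.imwrite("pics/side3.png",cv2.resize(c,None,fx=3,fy=3,interpolation=cv2.INTER_CUBIC))
s=r.sense();print(s["time_s"],s["tcp_pos"],s["wrist_force"],abs(np.array(s["joint_velocities"])).max())
E
```

```text
13.9 [0.46726949 0.13730523 0.17942753] [ 0.18905357 -0.57276678 -0.34618278] 1.9834970470891022
```

View pics/side3.png

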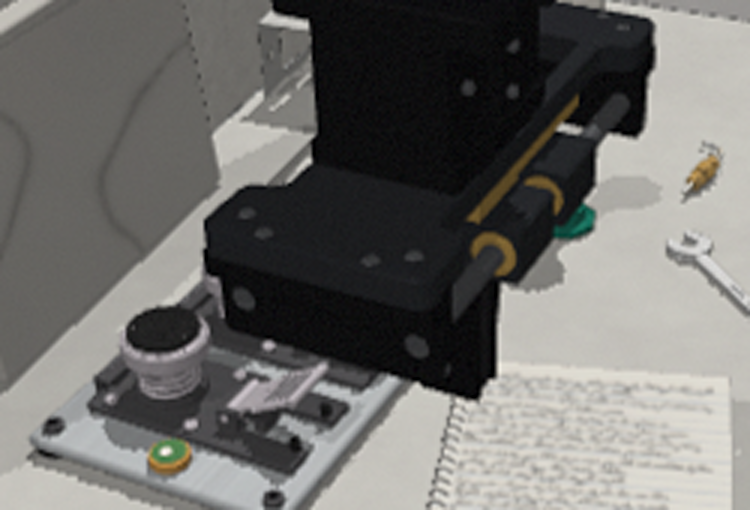

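The gripper hides the middle and right tags, so I'll move farther off to the left.

Emit:
play_rows(
  commands="0 1 0.5 0 0 0;0 1 0.5 0 0 0;0 1 0 0 0 0;0 1 0 0 0 0;0 1 0 0 0 0;0 1 0 0 0 0;0 1 0 0 0 0;0 1 0 0 0 0;0 1 0 0 0 0;0 0 0 0 0 0;0 0 0 0 0 0;0 0 0 0 0 0",
)

```text
time_s: 15.1
tcp_pos: [0.4676, 0.4047, 0.2093]
ee_rot: [[0.998, -0.069, -0.001], [-0.069, -0.998, -0.001], [-0.001, 0.001, -1.0]]
wrist_force: [0.2, -0.8, -0.1]
gripper_width: 0.004
gripper_force: 0.0
```

```bash
python3 - <<'E'
from h import *
p,D=cams.capture("top"); q,_=cams.capture("side")
P=lambda x,y: None
i=cams.camera_info("top")
vv,uu=np.mgrid[0:420,0:560];W=bydepth("top",np.c_[uu.ravel(),vv.ravel()],D)
for nm,s in dict(L=(.688,.003),M=(.683,-.071),R=(.678,-.145)).items():
    rel=W[:,:2]-np.array(s);X=rel@[.998,-.068];Y=rel@[.068,.998]
    tag=W[(X<-70)|((X<-.072)&(X>-.086)&(abs(Y)<.012)),2];pad=W[np.hypot(X,Y)<.015,2]
    print(nm,"tag z",np.median(tag),"pad z",np.median(pad))
a=cv2.resize(p[110:330,140:410],(540,440));b=cv2.resize(q[120:290,100:290],(0,0),fx=1.36,fy=2.588) 
cv2.imwrite("pics/end.png",np.hstack([a,b[:440]]))
s=r.sense();print(s["time_s"],s["tcp_pos"],abs(np.array(s["joint_velocities"])).max())
E
```

```text
L tag z 0.04455205381371896 pad z 0.05769810514950802
M tag z 0.02656030586321123 pad z 0.05796153745090693
R tag z 0.04511448878561558 pad z 0.057844127627582065
15.2 [0.46765266 0.4048188  0.20960866] 0.3072035256903384
```

View pics/end.png

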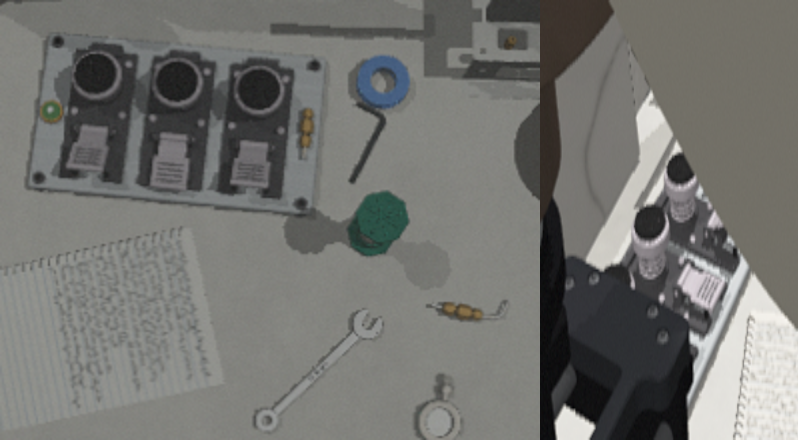

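The middle tag, near (170,165), is flat at 26.6 mm. The left and right tags still stand, the pads are back at 58 mm, and the bystanders look undisturbed.

```bash
python3 -c "
from station import r
print(r.finish_job())"
```

```text
the job is handed in; nothing more can be done
None
```

I pressed the left, middle and right mounts in order, found the middle one softest (about 4 N at 8 mm, against about 8 N at 7 mm for the others), pushed its tag flat, left the other two tags standing with the arm clear, and handed the job in; no verdict came back.

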